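# Load a paper roll on its spring spindle into the bench holder

## Robot

A 6-joint arm with a two-finger parallel gripper is mounted at the origin on a cart in front of the work surface, level with it; the furniture and walls round the work are solid. World frame = base frame: x ahead of the robot, y to its left, z up, the work surface at z = 0. Lengths are in m, angles in rad, forces in N, time in s.
With the tool pointing down it reaches from about 0.425 to 0.95 m from the base axis. Payload 3.5 kg.
Tool frame: the origin (TCP) lies at the very end of the fingers, on their centre line; the grasp point (between the pads) lies 19 mm behind it (robot.grasp_offset is the z of the grasp point in the tool frame, in m); z points along the fingers, y is the line along which they close (so a half turn about z gives the same grasp; the last joint's range is limited). The gripper opens to 85 mm and grips with 20 to 120 N. Pads are 22 mm wide; open, the fingers measure 114 mm over their backs; the gripper's body (76 mm by 85 mm) begins 54 mm behind the grasp point. The pads swing forward as they close: fully open they stand 13 mm farther back than shut.
Start: joints at [1.083, 0.286, 1.577, -0, 1.279, -0.15], TCP at [0.224, 0.637, 0.208] pointing down, gripper open.
Joint ranges: [-2.77, 2.77], [-0.9, 2.22], [0.21, 2.48], [-1.53, 4.67], [0.24, 2.81], [-2.84, 2.84]. Speed limits (rad/s): [2.79, 2.79, 3.14, 3.14, 3.14, 3.14].

## Interface

Orientations are given as a rotation vector (axis times angle).
In Python, from rig import robot, optics, workorder gives the robot as it stands. The module is installed in compiled form; this text tells all that it offers.
- The arm moves only by the shell command python3 -m inch 'ROWS'. ROWS is a JSON object of lists of equal length, an entry for each row: "delta_pos": the shift along the tool's x, y, z in m, a list of three; "twist": the turn about the tool's z in rad; "fingers": the opening, from 0 (shut) to 1 (fully open). In form: {"delta_pos": [[dx, dy, dz], ...], "twist": [twist, ...], "fingers": [fingers, ...]}. A call has 1 to 8 rows; each row shifts and turns the commanded pose from where the row before left it, along the tool's axes as they then stand; what a row does not reach is not made up. A row lasts 1/8 s, in which the tool goes at most 62.5 mm and 10.7 degrees, less where a joint would pass 70% of its speed; a pose out of reach is approached as far as the arm can. A call with a gripper value outside its range is refused whole. The fingers move at their own pace and stop on an object; the grip force is fixed at half the most. Time passes only in rows, so rows that do not move let the fingers close. It gives the time, the measured TCP pose, the force, the opening and the grip force at its end, in the units of the state.
- robot.state(): the state, without advancing time (a new reading comes with each control period).
- optics.grab_frame(name): name is "scene" or "top" or "wrist"; returns the picture (384x512x3 uint8, red, green, blue); there is no depth.
- optics.calibration(name): a dict with "K" (3x3 intrinsics, pixels), "k1" (the pictures are not rectified: a ray, as slopes to the right and down, at radius r is drawn at 1 + k1 r^2 times it, then the intrinsics apply), "cam_to_world" (4x4, takes a point from camera to world coordinates); the wrist camera has in their place "T_tool_cam" (4x4, takes a point from camera to tool coordinates, whose origin is the TCP and whose axes are the flange's). Camera axes: x right, y up, looking along -z (the intrinsics and any distortion apply to the point x, -y, -z); pixel columns grow to the right and rows downward; lengths in m; the calibration is good to about 2 mm. A picture is of the moment at which its call begins: read the wrist's pose just before it. calibration takes no time and is no camera call.
- workorder.job_done(): hands the job in; it is judged then, once.
The state is a dict: "time_s": time; "q": joint angles; "joint_vel": joint speeds; "tau": joint torques, N m; "tool_pos": TCP position; "tcp_rot": TCP orientation; "ft_force": force on the tool from outside, world axes, zero at the start; "torque": the same for the moment, N m; "gripper_width": opening from 0.0 (shut) to 1.0 (fully open); "grip_force": force on a finger pad.
Only numpy, scipy, OpenCV 4.12 (cv2) and the standard library are available. Lean on these libraries where they do the work, as an engineer would, in place of code of your own. Each camera call takes 0.05 s, during which the arm holds its last target. There are 200 camera calls.

## Task

Load the roll of masking paper into the bench holder: lead with its sprung steel pin, press it against the back plate of the tall cup until the spring gives enough to bring the fat stub in front of the other cup, lower the roll level and ease it back so that the spring pushes the stub fully home in its socket and the pin rests at the bottom of the tall cup's trough. Be gentle: never drive the spring hard against its end stop or force the cups (stay under 25 N). Let go, and leave the tape, the jar, the tin and the paint pot where they stand.

Things in the scene. Friction and masses are not known exactly. Their poses are not given: they have to be found in the camera images.
- spindle: Brown paper roll on a spring spindle, 0.27 kg. Origin on its axis at mid-roll, own y along the axis to the sprung pin, z up. Paper 40 mm in diameter, y -55 to 55 mm (grip its middle, across x). Grey square end caps 42x42 mm to y +-61 keep it from rolling: axis 21 mm above the bench. At -y a fixed stub, at +y a collar (20 mm diameter, to y 67) and the pin.
- stub_end (a point): Centre of the flat end of the fixed grey stub, at y -77 mm on spindle. The stub is 16 mm in diameter and 16 mm long; its last 6 mm taper to 9 mm.
- pin_tip (a point): Centre of the tip of the sprung steel pin (12 mm diameter), at y +101 mm on spindle when free, less by as much as it is pushed in. It goes in by 19 mm at most, along the axis: 3 N starts it, then 0.6 N per mm, 14.4 N at its hard end stop. It is polished and waxed and slides easily (friction about 0.12).
- holder: Bench roll holder, fixed: dark foot 90x250 mm, origin on the bench, y along the cups' axis (x 0, z 70 mm), z up. The metal carriage with both cups is clamped at an offset s of up to 18 mm either way along y: s is not measured, find it by feel or sight. Seated roll: origin at (0, s, 70) mm, level, its y along the holder's, pin pushed in 4 mm. Between the cups nothing rises above z 28 mm.
- plain_cup (a point): Point fixed to the foot: y -65, z 70 mm on holder, where the plain cup's socket mouth would be if s = 0. The true mouth is at y = s-65 mm. Round socket, 19.5 mm in diameter, 12 mm deep, facing +y. The cup is 32 mm wide, 16 mm deep, top at z 83 mm. The roll must go 12 mm past its seated place towards +y for the stub to pass the mouth.
- tall_cup (a point): Point fixed to the foot: y +97, z 70 mm on holder, where the tall cup's back plate would be if s = 0. True face at y = s+97 mm; plate 44 mm wide, up to z 130 mm. Before it, y s+85 to s+97, a trough open at the top and towards the roll: 15 mm wide, floor at z 64 mm, straight sides to z 80 mm, then flaring to about 28 mm wide at z 91 mm.
- tape: Roll of masking tape lying flat, 103 mm across, 25 mm high; bystander. Origin under its centre.
- jar: Glass rinse jar with a green lid, 74 mm across, 90 mm high; bystander. Origin under its centre.
- tin: Low food tin, 76 mm across, 58 mm high; bystander. Origin under its centre.
- gouache: Pot of paint with a white lid, 61 mm across, 74 mm high; bystander. Origin under its centre.

How it is judged:
By the outcome, as a careful person would: the job done as asked, in the order asked, and still so for the second after the job is handed in, with the robot touching nothing.
It also fails if it takes over 58 s, if anything falls off the work surface, if the arm or the gripper's body presses on something with over 40 N, if the wrist force passes 120 N, or if a joint passes its speed limit or range.

## Working session

There is one attempt and no reset: what is moved stays moved. The work goes in short steps, Python scripts to look and compute and a shell command to move; the robot and the scene stay as the last step left them, time stands still between calls to the robot, and variables do not carry over. Pictures are saved under pics/ and viewed, at most 10 in all, crops included, and the job is handed in when it is done.

```bash
mkdir -p pics; python3 - <<'E'
from rig import robot, optics
import cv2
s=robot.state(); print({k:s[k] for k in('time_s','tool_pos','tcp_rot','ft_force','gripper_width')}, robot.grasp_offset)
for n in('scene','top','wrist'):
    cv2.imwrite(f'pics/{n}0.png',optics.grab_frame(n)[:,:,::-1])
    print(n,optics.calibration(n))
a=cv2.imread('pics/top0.png');cv2.imwrite('pics/top0b.png',cv2.resize(a,(800,600),interpolation=cv2.INTER_CUBIC))
E
```

```text
{'time_s': 0.0, 'tool_pos': array([0.22334169, 0.6362547 , 0.2067625 ]), 'tcp_rot': array([-0.52796794, -3.09615444,  0.00339529]), 'ft_force': array([ 0.00585235,  0.28241356, -0.82367178]), 'gripper_width': 1.000017295033022} -0.0187
scene {'K': array([[451.40992166,   0.        , 257.87150041],
       [  0.        , 451.40992166, 187.44193221],
       [  0.        ,   0.        ,   1.        ]]), 'k1': -0.15858442112916268, 'cam_to_world': array([[ 0.61976188,  0.32672173, -0.71354617, -0.56793895],
       [-0.78465694,  0.24123677, -0.57106769, -0.83348541],
       [-0.01444665,  0.91381493,  0.40587382,  0.69734799],
       [ 0.        ,  0.        ,  0.        ,  1.        ]])}
top {'K': array([[364.66657502,   0.        , 259.00450294],
       [  0.        , 364.66657502, 187.24679067],
       [  0.        ,   0.        ,   1.        ]]), 'k1': -0.06618592151006708, 'cam_to_world': array([[-0.01154363,  0.98415904, -0.17691165,  0.32572124],
       [-0.99988738, -0.0096641 ,  0.01148207,  0.05243217],
       [ 0.00959049,  0.17702427,  0.98415976,  1.30393604],
       [ 0.        ,  0.        ,  0.        ,  1.        ]])}
wrist {'K': array([[266.4633074 ,   0.        , 253.22876829],
       [  0.        , 266.4633074 , 191.61472336],
       [  0.        ,   0.        ,   1.        ]]), 'k1': -0.04933761710739592, 'T_tool_cam': array([[ 3.23246817e-04,  9.59131672e-01,  2.82959947e-01,
         7.23090141e-02],
       [ 9.99999947e-01, -3.19357108e-04, -5.98716660e-05,
         5.64139308e-04],
       [ 3.29404591e-05,  2.82959951e-01, -9.59131725e-01,
        -1.66462982e-01],
       [ 0.00000000e+00,  0.00000000e+00,  0.00000000e+00,
         1.00000000e+00]])}
```

View pics/top0b.png

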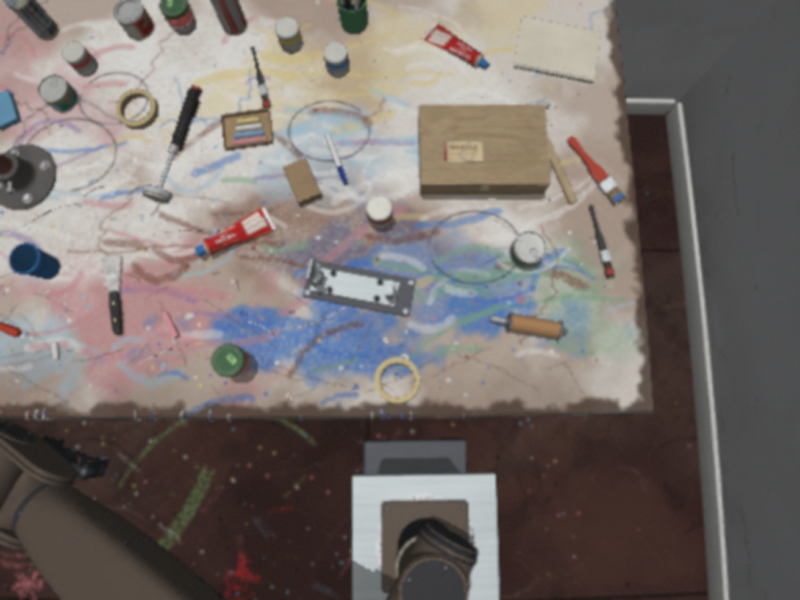

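View pics/scene0.png

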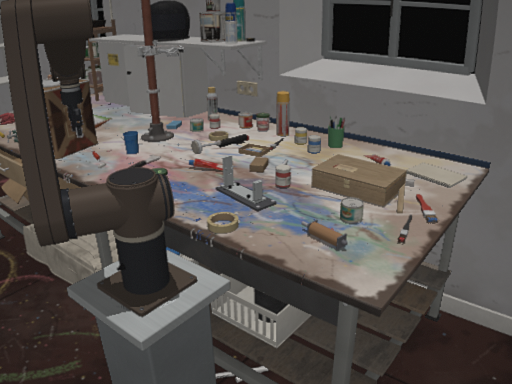

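Top (800x600 view): paper roll ≈(537,326) with pin to the left at (493,320) and holder foot corners ≈(310,260)–(415,310). The scene view shows the tall plate at the left (+y) end of the holder, the tape at (223,222), and the jar, partly hidden, near (158,175).

```bash
cat > h.py <<'E'
import numpy as np, cv2
from rig import robot, optics
from scipy.spatial.transform import Rotation as R
def cam(n,st=None):
    c=optics.calibration(n)
    if n!='wrist': return c['K'],c['k1'],np.array(c['cam_to_world'])
    st=st or robot.state(); T=np.eye(4);T[:3,:3]=R.from_rotvec(st['tcp_rot']).as_matrix();T[:3,3]=st['tool_pos']
    return c['K'],c['k1'],T@c['T_tool_cam']
def ray(cm,uv):
    K,k1,T=cm; d=np.array([[ (uv[0]-K[0,2])/K[0,0],(uv[1]-K[1,2])/K[1,1]]])[0]
    s=d.copy()
    for _ in range(20): s=d/(1+k1*(s@s))
    return T[:3,3],T[:3,:3]@np.array([s[0],-s[1],-1])
def onz(cm,uv,z):
    o,d=ray(cm,uv); return o+d*(z-o[2])/d[2]
def proj(cm,p):
    K,k1,T=cm; q=T[:3,:3].T@(np.asarray(p)-T[:3,3]); s=np.array([q[0],-q[1]])/-q[2]
    s=s*(1+k1*(s@s)); return K[:2,:2]@s+K[:2,2]
E
python3 - <<'E'
from h import *
c=cam('top')
for n,u,v,z in [('pin',492,320,.021),('stub',566,331,.021),('paperL',508,323,.021),('f1',313,259,.01),('f2',416,281,.01),('f3',408,315,.01),('f4',304,294,.01),('tape',398,381,.012),('jar',230,360,.09),('gou',379,209,.074),('tin',528,249,.058)]:
    print(n,onz(c,(u*.64,v*.64),z).round(4))
s=robot.state();print(R.from_rotvec(s['tcp_rot']).as_matrix().round(3))
E
```

```text
pin [ 0.491  -0.1605  0.021 ]
stub [ 0.4637 -0.3292  0.021 ]
paperL [ 0.4837 -0.1968  0.021 ]
f1 [0.64   0.2503 0.01  ]
f2 [0.5853 0.0108 0.01  ]
f3 [0.506  0.0304 0.01  ]
f4 [0.5573 0.2697 0.01  ]
tape [0.3565 0.0547 0.012 ]
jar [0.4018 0.4118 0.09  ]
gou [0.7389 0.0938 0.074 ]
tin [ 0.6472 -0.2426  0.058 ]
[[-0.943  0.331 -0.001]
 [ 0.331  0.943 -0.002]
 [ 0.    -0.002 -1.   ]]
```

```bash
cat >> h.py <<'E'
def plan(legs,Rm=None):
    """legs: (dx,dy,dz world, total twist, n). prints tool-frame rows"""
    if Rm is None: Rm=R.from_rotvec(robot.state()['tcp_rot']).as_matrix()
    for dx,dy,dz,tw,n in legs:
        D=[]
        for i in range(n):
            D.append([float(x) for x in (Rm.T@np.array([dx,dy,dz])/n).round(4)]); Rm=Rm@R.from_rotvec([0,0,tw/n]).as_matrix()
        print(str(D).replace(' ',''),round(tw/n,4),n)
E
python3 - <<'E'
from h import *
plan([(.257,-.386,0,1.394,8),(0,-.495,0,0,8)])
E
```

```text
[[-0.0463,-0.0349,0.0001],[-0.0516,-0.0263,0.0001],[-0.0554,-0.017,0.0001],[-0.0575,-0.0071,0.0001],[-0.0579,0.003,0.0001],[-0.0565,0.013,0.0001],[-0.0534,0.0226,0.0001],[-0.0487,0.0315,0.0001]] 0.1742 8
[[-0.0611,0.0099,0.0001],[-0.0611,0.0099,0.0001],[-0.0611,0.0099,0.0001],[-0.0611,0.0099,0.0001],[-0.0611,0.0099,0.0001],[-0.0611,0.0099,0.0001],[-0.0611,0.0099,0.0001],[-0.0611,0.0099,0.0001]] 0.0 8
```

```bash
python3 -m inch '{"delta_pos":[[-0.0463,-0.0349,0],[-0.0516,-0.0263,0],[-0.0554,-0.017,0],[-0.0575,-0.0071,0],[-0.0579,0.003,0],[-0.0565,0.013,0],[-0.0534,0.0226,0],[-0.0487,0.0315,0]],"twist":[0.174,0.174,0.174,0.174,0.174,0.174,0.174,0.174],"fingers":[1,1,1,1,1,1,1,1]}'
python3 -m inch '{"delta_pos":[[-0.061,0.01,0],[-0.061,0.01,0],[-0.061,0.01,0],[-0.061,0.01,0],[-0.061,0.01,0],[-0.061,0.01,0],[-0.061,0.01,0],[-0.061,0.01,0]],"twist":[0,0,0,0,0,0,0,0],"fingers":[1,1,1,1,1,1,1,1]}'
python3 -m inch '{"delta_pos":[[0,0,0],[0,0,0]],"twist":[0,0],"fingers":[1,1]}'
python3 - <<'E'
from h import *
st=robot.state(); print(st['tool_pos'],st['tcp_rot'],st['q'],st['ft_force'])
im=optics.grab_frame('wrist')[:,:,::-1]; np.save('st1.npy',st,allow_pickle=True)
cv2.imwrite('pics/w1.png',cv2.resize(im,(800,600),interpolation=cv2.INTER_CUBIC))
E
```

```text
time_s: 1.15
tool_pos: [0.4816, 0.2494, 0.208]
tcp_rot: [-2.397, -2.031, -0.0]
ft_force: [1.3, 1.7, 0.1]
gripper_width: 0.998
grip_force: 0.0
time_s: 2.15
tool_pos: [0.4823, -0.2453, 0.208]
tcp_rot: [-2.391, -2.038, -0.0]
ft_force: [2.0, -0.4, 0.1]
gripper_width: 0.999
grip_force: 0.0
time_s: 2.4
tool_pos: [0.4824, -0.2431, 0.2076]
tcp_rot: [-2.39, -2.036, -0.0]
ft_force: [-0.0, 1.0, -0.2]
gripper_width: 0.998
grip_force: 0.0
[ 0.48237282 -0.24313541  0.20757731] [-2.39044868e+00 -2.03622041e+00 -1.60665547e-04] [-6.54974443e-01 -1.03459889e-02  1.90777242e+00  4.27025925e-04
  1.24557189e+00 -4.95408667e-01] [-0.01549376  1.02997467 -0.23400622]
```

View pics/w1.png

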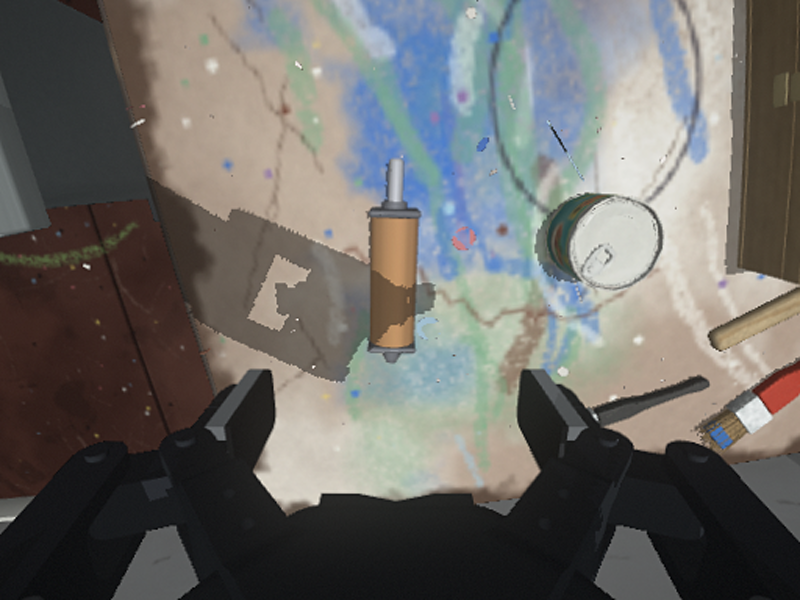

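Wrist view (800x600): pin tip at (397,160), caps' top edges at y≈211 (x 369–420) and ≈351 (x 366–415), stub end ≈(391,361); tin to the right at (610,240).

```bash
python3 - <<'E'
from h import *
c=cam('wrist',np.load('st1.npy',allow_pickle=True).item())
P={n:onz(c,(u*.64,v*.64),z)[:2] for n,u,v,z in [('pin',397,160,.021),('stub',391,361,.021),('cTL',369,210,.042),('cTR',420,210,.042),('cBL',366,352,.042),('cBR',415,351,.042)]}
for k in P: print(k,P[k].round(4))
d=P['pin']-P['stub']; print(np.linalg.norm(d),np.degrees(np.arctan2(-d[0],d[1])))
t=(P['cTL']+P['cTR'])/2;b=(P['cBL']+P['cBR'])/2;d=t-b;print(np.linalg.norm(d),np.degrees(np.arctan2(-d[0],d[1])),(t+b)/2)
u=P['pin']-P['stub'];u/=np.linalg.norm(u);print(P['pin']-.101*u,P['stub']+.077*u)
Rm=R.from_rotvec(robot.state()['tcp_rot']).as_matrix();print(np.degrees(np.arctan2(Rm[1,1],Rm[0,1])))
E
```

```text
pin [ 0.4966 -0.1582]
stub [ 0.4632 -0.3321]
cTL [ 0.4689 -0.1926]
cTR [ 0.5083 -0.1989]
cBL [ 0.445  -0.3108]
cBR [ 0.487  -0.3165]
0.1770794558984699 -10.878730535799715
0.12006556137016319 -10.8313841090749 [ 0.47731458 -0.25470893]
[ 0.47754371 -0.2574244 ] [ 0.47771744 -0.2565204 ]
-9.077796126376896
```

```bash
python3 -m inch '{"delta_pos":[[-0.014,-0.0027,0.02],[0,0,0.05],[0,0,0.05],[0,0,0.04],[0,0,0.02],[0,0,0.014],[0,0,0.005],[0,0,0]],"twist":[0.031,0,0,0,0,0,0,0],"fingers":[1,1,1,1,1,1,1,1]}'; python3 -c "
from h import *
print(robot.state()['tool_pos'],robot.grasp_offset)"
```

```text
time_s: 3.45
tool_pos: [0.4784, -0.2567, 0.0097]
tcp_rot: [2.421, 2.001, 0.0]
ft_force: [-0.1, 0.1, 0.3]
gripper_width: 0.998
grip_force: 0.0
[ 0.47836264 -0.25669834  0.00967428] -0.0187
```

```bash
python3 -m inch '{"delta_pos":[[0,-0.0008,0.004],[0,0,0.0015],[0,0,0],[0,0,0],[0,0,0],[0,0,0],[0,0,0],[0,0,0]],"twist":[0,0,0,0,0,0,0,0],"fingers":[1,1,0.6,0.4,0.2,0.2,0.2,0.2]}'
python3 - <<'E'
from h import *
st=robot.state(); print(st['tool_pos'],st['ft_force'],st['gripper_width'],st['grip_force']); np.save('st2.npy',st,allow_pickle=True)
im=optics.grab_frame('wrist')[:,:,::-1]
cv2.imwrite('pics/w2.png',cv2.resize(im,(800,600),interpolation=cv2.INTER_CUBIC))
E
```

```text
time_s: 4.45
tool_pos: [0.4774, -0.2569, 0.0043]
tcp_rot: [2.422, 2.0, 0.0]
ft_force: [-0.5, 0.9, 5.4]
gripper_width: 0.386
grip_force: 56.1
[ 0.47740979 -0.25691235  0.00428556] [-0.5498857   0.88375498  5.37277224] 0.3862865342960105 56.09865367412567
```

View pics/w2.png

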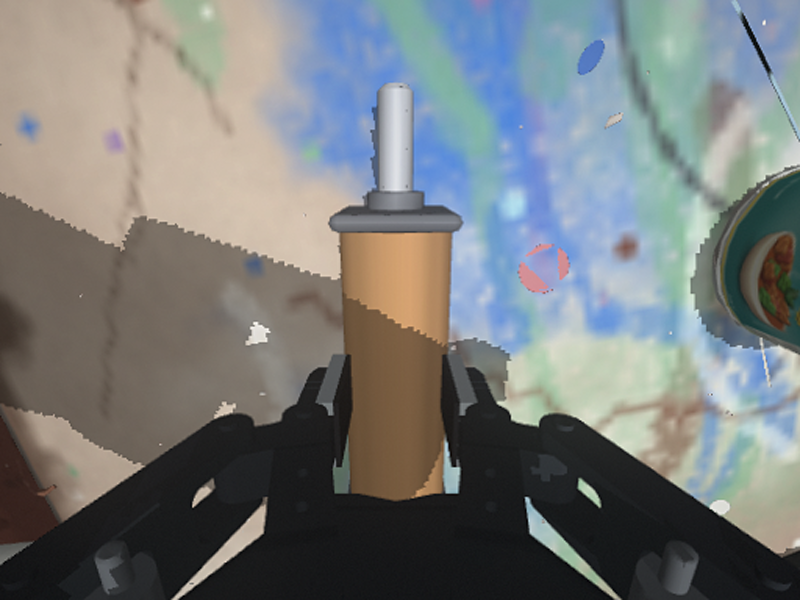

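Gripped: the wrist image shows pads on the paper middle, pin straight up the image from collar (396,192) to tip (395,84).

```bash
python3 - <<'E'
from h import *
st=np.load('st2.npy',allow_pickle=True).item(); c=cam('wrist',st)
Rm=R.from_rotvec(st['tcp_rot']).as_matrix()
T=lambda u,v,z:(Rm.T@(onz(c,(u*.64,v*.64),z)-st['tool_pos'])).round(4)
for n,u,v,z in [('tip',395,84,.021),('pinbase',396,190,.021),('capL',329,217,.042),('capR',463,217,.042),('capinL',340,233,.0415),('capinR',451,233,.0415)]: print(n,T(u,v,z))
E
python3 -m inch '{"delta_pos":[[0,0,-0.005],[0,0,-0.01],[0,0,-0.02],[0,0,-0.03],[0,0,-0.04],[0,0,-0.03],[0,0,-0.015],[0,0,0]],"twist":[0,0,0,0,0,0,0,0],"fingers":[0.2,0.2,0.2,0.2,0.2,0.2,0.2,0.2]}'
```

```text
tip [ 0.1024 -0.0004 -0.0167]
pinbase [ 0.0683 -0.0001 -0.0167]
capL [ 0.0609 -0.0205 -0.0377]
capR [ 0.0609  0.0204 -0.0377]
capinL [ 0.056  -0.0174 -0.0372]
capinR [ 0.056   0.017  -0.0372]
time_s: 5.5
tool_pos: [0.4774, -0.2569, 0.1544]
tcp_rot: [2.421, 2.0, 0.001]
ft_force: [0.1, -0.3, -2.5]
gripper_width: 0.391
grip_force: 55.0
```

```bash
python3 -m inch '{"delta_pos":[[0.025,-0.006,-0.012],[0.045,-0.0105,-0.014],[0.055,-0.0125,-0.014],[0.055,-0.0125,-0.014],[0.055,-0.0125,-0.014],[0.055,-0.0125,-0.014],[0.045,-0.0105,-0.014],[0.026,-0.006,0]],"twist":[0.004,0.004,0.004,0.004,0.004,0.004,0.003,0.003],"fingers":[0.2,0.2,0.2,0.2,0.2,0.2,0.2,0.2]}'
python3 -m inch '{"delta_pos":[[0,0,0],[0,0,0]],"twist":[0,0],"fingers":[0.2,0.2]}'
python3 - <<'E'
from h import *
st=robot.state(); print(st['tool_pos'],st['tcp_rot'],st['ft_force']); np.save('st3.npy',st,allow_pickle=True)
im=optics.grab_frame('wrist')[:,:,::-1]
cv2.imwrite('pics/w3r.png',im)
cv2.imwrite('pics/w3.png',cv2.resize(im,(800,600),interpolation=cv2.INTER_CUBIC))
E
```

```text
time_s: 6.5
tool_pos: [0.4683, 0.1158, 0.2489]
tcp_rot: [-2.449, -1.966, 0.001]
ft_force: [0.1, -0.4, -2.6]
gripper_width: 0.383
grip_force: 55.2
time_s: 6.75
tool_pos: [0.4682, 0.1131, 0.2479]
tcp_rot: [-2.451, -1.963, 0.005]
ft_force: [1.7, -0.1, -2.9]
gripper_width: 0.387
grip_force: 55.2
[0.46820797 0.11311733 0.24791002] [-2.45077905 -1.96331092  0.00451286] [ 1.66835147 -0.13787816 -2.85449191]
```

View pics/w3.png

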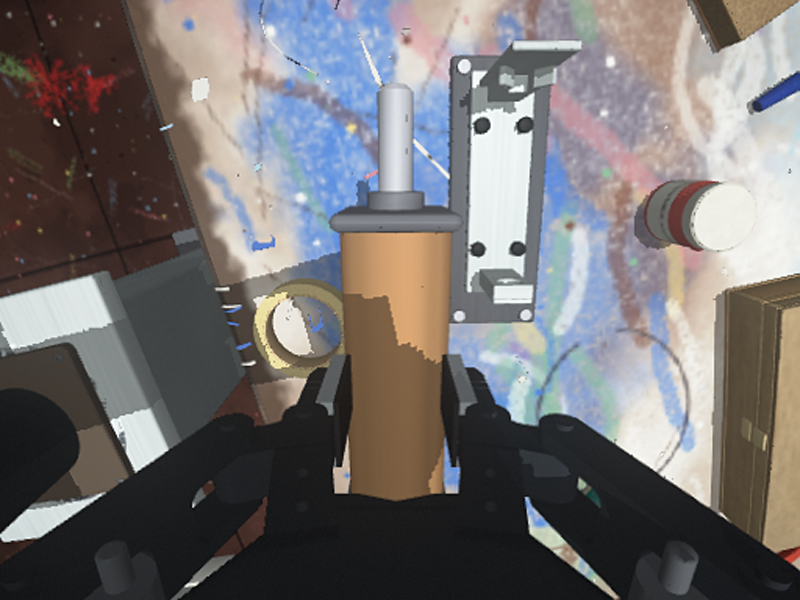

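The wrist view shows the holder at the right: foot corners ≈(451,56), (447,322), (533,322); tall plate's top edge ≈(515–581,45), plain cup's top ≈(493–532,285–304). I'll zoom in on both cups.

```bash
python3 - <<'E'
import cv2,numpy as np
im=cv2.imread('pics/w3r.png')
a=cv2.resize(im[18:98,278:388],None,fx=7,fy=7,interpolation=cv2.INTER_CUBIC)[:300*2]
b=im[168:212,278:358]
A=cv2.resize(im[20:76,278:388],None,fx=7,fy=7,interpolation=cv2.INTER_CUBIC); B=cv2.resize(im[176:208,278:388],None,fx=6.4,fy=6.4,interpolation=cv2.INTER_CUBIC)
B=cv2.resize(im[178:206,278:388],None,fx=7,fy=7,interpolation=cv2.INTER_CUBIC)
o=np.vstack([A,np.zeros((8,770,3),np.uint8),B]);print(o.shape);cv2.imwrite('pics/w3z.png',o)
E
```

```text
(596, 770, 3)
```

View pics/w3z.png

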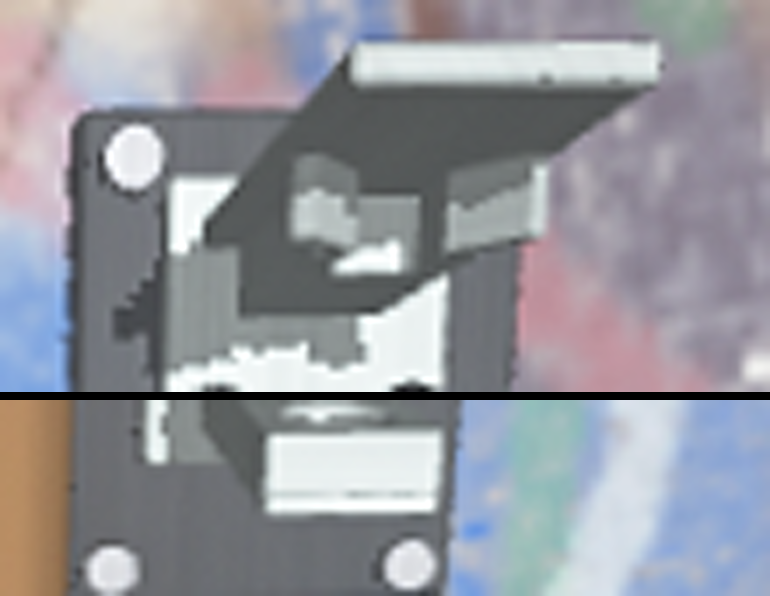

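```bash
python3 - <<'E'
from h import *
st=np.load('st3.npy',allow_pickle=True).item(); c=cam('wrist',st)
W=lambda X,Y,z,b=0: onz(c,(278+X/7,(178+(Y-400)/7) if b else 20+Y/7),z)
pl,pr=W(355,84,.13),W(657,84,.13); ml,mr=W(268,432,.083,1),W(442,431,.083,1)
print('plate',pl,pr,np.linalg.norm(pl-pr),'mouth',ml,mr,np.linalg.norm(ml-mr))
a=lambda d:np.degrees(np.arctan2(d[1],d[0])); print('angles',a(pr-pl),a(mr-ml))
P=((pl+pr)/2)[:2];M=((ml+mr)/2)[:2];u=P-M;print('len',np.linalg.norm(u),a(u)-90)
for z in (.008,.012):
  f=[onz(c,(x*.64,y*.64),z)[:2] for x,y in[(451,56),(447,322),(533,322)]]
  print('foot',a(f[0]-f[1])-90,np.linalg.norm(f[0]-f[1]),np.linalg.norm(f[1]-f[2]), 'ctr',(f[0]+f[2])/2)
y=u/np.linalg.norm(u);O=(M+.065*y+P-.097*y)/2;print('carriage origin',O,y)
Rm=R.from_rotvec(st['tcp_rot']).as_matrix();print(Rm.round(4),a(Rm[:2,0])-90)
E
```

```text
plate [0.57091992 0.24263295 0.13      ] [0.61219456 0.23430009 0.13      ] 0.04210739482606287 mouth [0.54370763 0.08263506 0.083     ] [0.57520741 0.07586234 0.083     ] 0.032219647457653044
angles -11.413917449830736 -12.13434765084065
len 0.16242138700749528 -11.398540832162695
foot -11.567420237462969 0.24807786068909418 0.0895880375371834 ctr [0.57187861 0.14308727]
foot -11.567420237462969 0.24563537673773883 0.08870598646132281 ctr [0.57101874 0.14349261]
carriage origin [0.57234526 0.14317319] [0.19763238 0.98027621]
[[ 2.182e-01  9.759e-01 -3.100e-03]
 [ 9.759e-01 -2.182e-01 -7.000e-04]
 [-1.400e-03 -2.900e-03 -1.000e+00]] -12.603683840999679
```

```bash
python3 -m inch '{"delta_pos":[[0.008,0.025,0],[0.012,0.04,0],[0.010,0.0305,0.01],[0,0,0.03],[0,0,0.045],[0,0,0.04],[0,0,0.02],[0,0,0.0076]],"twist":[0,0,0,-0.019,0,0,0,0],"fingers":[0.2,0.2,0.2,0.2,0.2,0.2,0.2,0.2]}'
python3 -m inch '{"delta_pos":[[0,0,0],[0,0,0]],"twist":[0,0],"fingers":[0.2,0.2]}'
cat >> h.py <<'E'
O=np.array([.5723,.1432]); Y=np.array([.1993,.9799]); X=np.array([Y[1],-Y[0]])
def rep(st=None):
    st=st or robot.state(); d=st['tool_pos'][:2]-O; f=np.array(st['ft_force']); Rm=R.from_rotvec(st['tcp_rot']).as_matrix()
    print('t',round(st['time_s'],2),'off mm x %.2f y %.2f axis z %.2f'%(1e3*d@X,1e3*d@Y,1e3*(st['tool_pos'][2]+.0167)),'F x %.1f y %.1f z %.1f'%(f[:2]@X,f[:2]@Y,f[2]),'M',np.round(st['torque'],2),'yaw %.2f'%np.degrees(np.arctan2(-Rm[0,0],Rm[1,0])),'tilt',Rm[2,:2].round(4),round(st['gripper_width'],3))
    return st
E
python3 - <<'E'
from h import *
st=rep(); np.save('st4.npy',st,allow_pickle=True)
im=optics.grab_frame('wrist')[:,:,::-1]
cv2.imwrite('pics/w4.png',cv2.resize(im[:250,130:400],None,fx=2.9,fy=2.4,interpolation=cv2.INTER_CUBIC)); cv2.imwrite('pics/w4r.png',im)
E
```

```text
time_s: 7.8
tool_pos: [0.5683, 0.1213, 0.0958]
tcp_rot: [-2.433, -1.985, 0.003]
ft_force: [-0.4, -0.1, -2.3]
gripper_width: 0.384
grip_force: 55.4
time_s: 8.05
tool_pos: [0.5701, 0.1221, 0.0991]
tcp_rot: [2.432, 1.986, 0.005]
ft_force: [-0.2, 0.7, -1.6]
gripper_width: 0.386
grip_force: 55.4
t 8.05 off mm x 2.07 y -21.12 axis z 115.75 F x -0.3 y 0.7 z -1.6 M [ 0.   -0.02 -0.02] yaw -11.52 tilt [0.0009 0.0035] 0.386
```

View pics/w4.png

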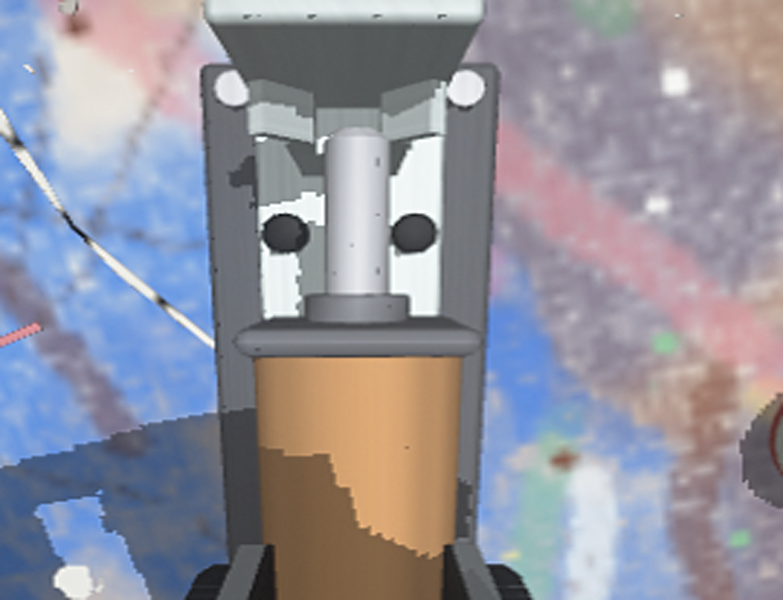

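Wrist close view (crop): plate top edge centred at ≈x 345, trough centred at ≈347, pin centred at ≈356; the roll must shift about 2 mm to the left (tool −y).

```bash
python3 - <<'E'
from h import *
st=np.load('st4.npy',allow_pickle=True).item(); c=cam('wrist',st); Rm=R.from_rotvec(st['tcp_rot']).as_matrix()
f=lambda u,v,z:(1e3*Rm.T@(onz(c,(130+u/2.9,v/2.4),z)-st['tool_pos'])).round(2)
for n,u,v,z in[('plate',345.5,22,.13),('flare',345.5,135,.091),('inner',348,108,.085),('tip',355,128,st['tool_pos'][2]+.0167),('footTL',201,66,.01),('footTR',499,66,.01)]:print(n,f(u,v,z))
rep(); 
E
python3 -m inch '{"delta_pos":[[0,-0.002,0.002],[0,0,0],[0,0,0]],"twist":[0,0,0],"fingers":[0.2,0.2,0.2]}'; python3 -c "
from h import *
rep();rep()"
```

```text
plate [118.34  -2.02 -30.85]
flare [105.93  -2.66   8.13]
inner [113.52  -2.2   14.14]
tip [102.62  -0.6  -16.61]
footTL [144.62 -46.75  89.01]
footTR [144.66  41.82  89.32]
t 8.1 off mm x 1.96 y -21.09 axis z 115.72 F x 0.6 y 0.0 z -2.6 M [-0.02  0.    0.02] yaw -11.52 tilt [0.0008 0.0034] 0.383
time_s: 8.48
tool_pos: [0.5666, 0.1226, 0.0951]
tcp_rot: [2.433, 1.987, 0.0]
ft_force: [-0.4, 0.3, -3.0]
gripper_width: 0.381
grip_force: 55.4
t 8.47 off mm x -1.43 y -21.36 axis z 111.81 F x -0.4 y 0.2 z -3.0 M [-0.05  0.04 -0.02] yaw -11.51 tilt [0.     0.0001] 0.381
t 8.47 off mm x -1.43 y -21.36 axis z 111.81 F x -0.4 y 0.2 z -3.0 M [-0.05  0.04 -0.02] yaw -11.51 tilt [0.     0.0001] 0.381
```

```bash
for i in 1 2; do python3 -m inch '{"delta_pos":[[0,0,0],[0,0,0]],"twist":[0,0],"fingers":[0.2,0.2]}' >/dev/null; python3 -c "
from h import *
rep()"; done
```

```text
t 8.72 off mm x -1.33 y -21.42 axis z 111.71 F x 0.1 y 0.2 z -3.7 M [-0.    0.    0.01] yaw -11.52 tilt [-0. -0.] 0.385
t 8.97 off mm x -1.39 y -21.43 axis z 111.66 F x -0.6 y 0.9 z -2.2 M [-0.    0.01  0.01] yaw -11.52 tilt [-0.     -0.0001] 0.385
```

```bash
python3 -m inch '{"delta_pos":[[0.005,0.0017,0],[0.005,0,0],[0,0,0],[0,0,0]],"twist":[0,0,0,0],"fingers":[0.2,0.2,0.2,0.2]}'>/dev/null;python3 - <<'E'
from h import *
st=rep(); np.save('st5.npy',st,allow_pickle=True)
im=optics.grab_frame('wrist')[:,:,::-1]
cv2.imwrite('pics/w5.png',cv2.resize(im[:140,190:310],None,fx=6,fy=4.2,interpolation=cv2.INTER_CUBIC)); cv2.imwrite('pics/w5r.png',im)
E
```

```text
t 9.47 off mm x 0.25 y -11.31 axis z 111.66 F x 0.2 y -1.0 z -2.8 M [ 0.01 -0.   -0.01] yaw -11.50 tilt [-0.0001 -0.0001] 0.385
```

View pics/w5.png

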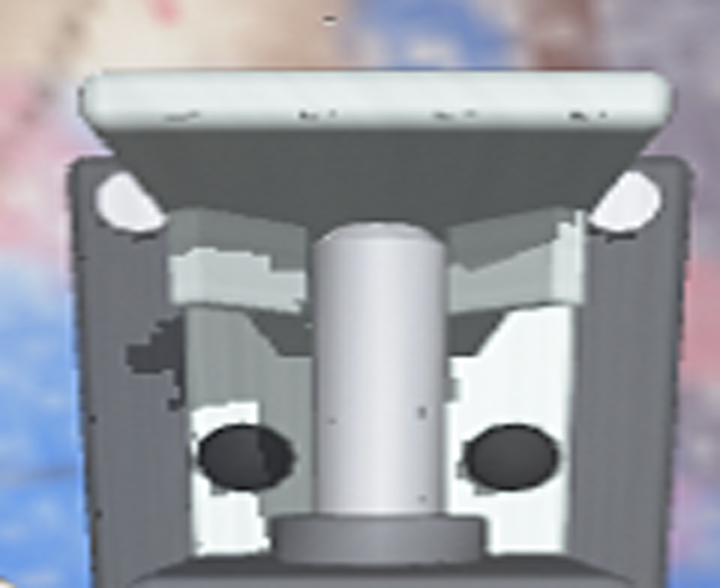

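Crop: plate centred ≈376, trough ≈376, pin ≈380 – within 0.3 mm. Push on.

```bash
python3 -m inch '{"delta_pos":[[0.004,-0.0003,0],[0.003,0,0],[0.003,0,0],[0.003,0,0],[0,0,0],[0,0,0]],"twist":[0,0,0,0,0,0],"fingers":[0.2,0.2,0.2,0.2,0.2,0.2]}'>/dev/null;python3 -c "
from h import *
rep()"; python3 -m inch '{"delta_pos":[[0.003,0,0],[0.003,0,0],[0,0,0],[0,0,0]],"twist":[0,0,0,0],"fingers":[0.2,0.2,0.2,0.2]}'>/dev/null;python3 -c "
from h import *
rep()"
```

```text
t 10.28 off mm x 0.11 y 0.24 axis z 111.63 F x -0.2 y -6.0 z -1.6 M [-0.99  0.2   0.01] yaw -11.48 tilt [-0.0031 -0.0005] 0.383
t 10.78 off mm x 0.09 y 5.17 axis z 111.52 F x -0.3 y -9.5 z -0.2 M [-1.43  0.27 -0.05] yaw -11.46 tilt [-0.0054 -0.001 ] 0.387
```

```bash
python3 -m inch '{"delta_pos":[[0.003,0,0],[0.003,0,0],[0,0,0],[0,0,0]],"twist":[0,0,0,0],"fingers":[0.2,0.2,0.2,0.2]}'>/dev/null;python3 -c "
from h import *
rep()";python3 -m inch '{"delta_pos":[[0,0,0],[0,0,0]],"twist":[0,0],"fingers":[0.2,0.2]}'>/dev/null;python3 -c "
from h import *
rep()"
```

```text
t 11.28 off mm x 0.10 y 10.08 axis z 111.41 F x 0.1 y -11.7 z -0.7 M [-1.91  0.44  0.09] yaw -11.44 tilt [-0.0077 -0.0015] 0.383
t 11.53 off mm x 0.08 y 10.02 axis z 111.41 F x -1.1 y -11.3 z -1.6 M [-1.94  0.37  0.04] yaw -11.44 tilt [-0.0077 -0.0015] 0.387
```

```bash
python3 -m inch '{"delta_pos":[[0.002,0,0],[0.0012,0,0],[0,0,0],[0,0,0]],"twist":[0,0,0,0],"fingers":[0.2,0.2,0.2,0.2]}'>/dev/null;python3 - <<'E'
from h import *
rep();rep()
st=robot.state();np.save('st6.npy',st,allow_pickle=True)
im=optics.grab_frame('wrist')[:,:,::-1]; sc=optics.grab_frame('scene')[:,:,::-1]
cv2.imwrite('pics/w6r.png',im);cv2.imwrite('pics/s6r.png',sc)
a=cv2.resize(im[:170,170:340],None,fx=3.5,fy=3.5,interpolation=cv2.INTER_CUBIC)[:595,:470]
c=cam('scene');uv=proj(c,[.5723,.1432,.08]).astype(int);print(uv)
b=cv2.resize(sc[uv[1]-50:uv[1]+50,uv[0]-40:uv[0]+15],None,fx=5.95,fy=5.95,interpolation=cv2.INTER_CUBIC)
cv2.imwrite('pics/w6.png',np.hstack([a[:595],b[:595]])); print(a.shape,b.shape)
E
```

```text
t 12.03 off mm x 0.10 y 12.65 axis z 111.38 F x -0.0 y -13.1 z -0.4 M [-2.23  0.53  0.  ] yaw -11.43 tilt [-0.009  -0.0017] 0.384
t 12.03 off mm x 0.10 y 12.65 axis z 111.38 F x -0.0 y -13.1 z -0.4 M [-2.23  0.53  0.  ] yaw -11.43 tilt [-0.009  -0.0017] 0.384
[243 175]
(595, 470, 3) (595, 327, 3)
```

View pics/w6.png

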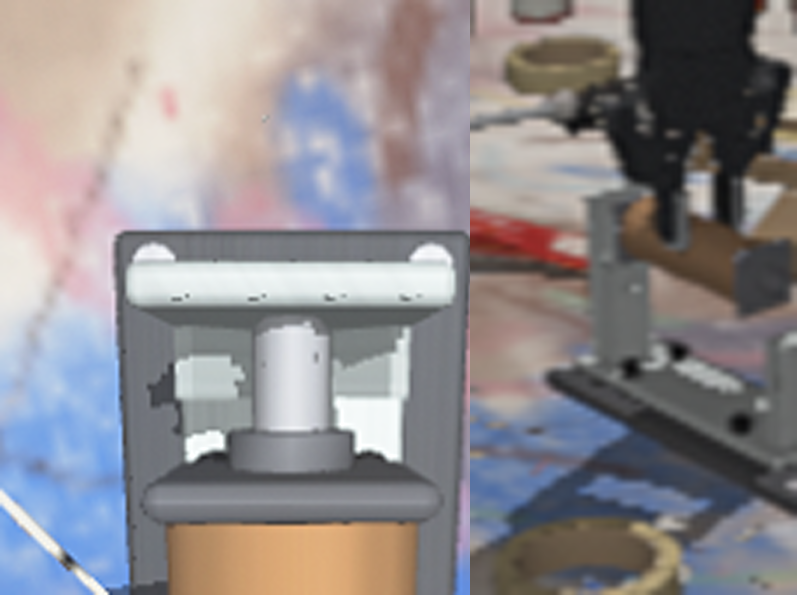

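Plate (127–456) and pin (255–330) are centred on the same column, 291; pin pressed in with its tip on the plate. Quick slip/compression check, then lower in stages.

```bash
python3 - <<'E'
from h import *
st=np.load('st6.npy',allow_pickle=True).item();c=cam('wrist',st);Rm=R.from_rotvec(st['tcp_rot']).as_matrix()
def f(u,v,zt):
    o,d=ray(c,(170+u/3.5,v/3.5)); o=Rm.T@(o-st['tool_pos']);d=Rm.T@d; return (1e3*(o+d*(zt-o[2])/d[2])).round(2)
print('tip',f(291,317,-.0167),'collar front top',f(291,432,-.0267),'cap outer edge top',f(291,482,-.0377),'plate',f(291,305,st['tool_pos'][2]-.13))
E
python3 -m inch '{"delta_pos":[[0,0,0.004],[0,0,0.004],[0,0,0.004],[0,0,0.004],[0,0,0]],"twist":[0,0,0,0,0],"fingers":[0.2,0.2,0.2,0.2,0.2]}'>/dev/null;python3 -c "
from h import *
rep()"
```

```text
tip [ 84.34  -0.22 -16.7 ] collar front top [ 67.67  -0.21 -26.7 ] cap outer edge top [ 61.44  -0.19 -37.7 ] plate [ 84.41  -0.2  -35.32]
t 12.75 off mm x 0.65 y 12.75 axis z 95.80 F x 0.2 y -14.8 z 2.0 M [-2.12  0.42 -0.05] yaw -11.45 tilt [-0.0082 -0.0006] 0.383
```

```bash
python3 -m inch '{"delta_pos":[[-0.0004,0,0],[0,0,0],[0,0,0]],"twist":[0,0,0],"fingers":[0.2,0.2,0.2]}'>/dev/null;python3 -c "
from h import *
rep()"; python3 -m inch '{"delta_pos":[[0,0,0],[0,0,0]],"twist":[0,0],"fingers":[0.2,0.2]}'>/dev/null;python3 -c "
from h import *
rep()"
```

```text
t 13.12 off mm x 0.69 y 12.47 axis z 96.06 F x 0.0 y -13.4 z 0.9 M [-2.09  0.43  0.02] yaw -11.45 tilt [-0.008  -0.0004] 0.384
t 13.38 off mm x 0.73 y 12.47 axis z 96.09 F x 0.8 y -14.4 z 1.1 M [-2.07  0.41 -0.  ] yaw -11.45 tilt [-0.008  -0.0003] 0.385
```

```bash
python3 -m inch '{"delta_pos":[[-0.0006,-0.0005,0],[0,0,0.003],[0,0,0.003],[0,0,0],[0,0,0]],"twist":[0,0,0,0,0],"fingers":[0.2,0.2,0.2,0.2,0.2]}'>/dev/null;python3 -c "
from h import *
rep()"; python3 -m inch '{"delta_pos":[[0,0,0]],"twist":[0],"fingers":[0.2]}'>/dev/null;python3 -c "
from h import *
rep()"
```

```text
t 14.0 off mm x 0.38 y 12.02 axis z 90.14 F x 1.3 y -12.5 z 0.5 M [-2.07  0.27 -0.04] yaw -11.46 tilt [-0.0075  0.    ] 0.388
t 14.12 off mm x 0.36 y 12.03 axis z 90.15 F x 0.1 y -13.3 z 0.4 M [-2.05  0.32 -0.05] yaw -11.46 tilt [-0.0075  0.0001] 0.387
```

```bash
for i in 1; do python3 -m inch '{"delta_pos":[[0.0002,-0.0002,0.003],[0,0,0.002],[0,0,0]],"twist":[0,0,0],"fingers":[0.2,0.2,0.2]}'>/dev/null;python3 -c "
from h import *
rep()"; python3 -m inch '{"delta_pos":[[0,0,0.003],[0,0,0.002],[0,0,0]],"twist":[0,0,0],"fingers":[0.2,0.2,0.2]}'>/dev/null;python3 -c "
from h import *
rep()"; done
```

```text
t 14.5 off mm x 0.15 y 12.20 axis z 85.04 F x 0.3 y -14.3 z 2.4 M [-2.06  0.29 -0.1 ] yaw -11.46 tilt [-0.0075 -0.0001] 0.382
t 14.88 off mm x 0.12 y 12.22 axis z 80.04 F x 0.2 y -12.7 z 1.4 M [-2.05  0.34  0.01] yaw -11.45 tilt [-0.0075 -0.0002] 0.379
```

```bash
python3 -m inch '{"delta_pos":[[0,0,0.003],[0,0,0.003],[0,0,0.001],[0,0,0]],"twist":[0,0,0,0],"fingers":[0.2,0.2,0.2,0.2]}'>/dev/null;python3 - <<'E'
from h import *
rep()
im=optics.grab_frame('wrist')[:,:,::-1]; sc=optics.grab_frame('scene')[:,:,::-1]
a=cv2.resize(im[40:210,170:340],None,fx=3.5,fy=3.5,interpolation=cv2.INTER_CUBIC)[:595,:470]
b=cv2.resize(sc[125:225,225:280],None,fx=5.95,fy=5.95,interpolation=cv2.INTER_CUBIC)
cv2.imwrite('pics/w7.png',np.hstack([a,b[:595]]))
E
```

```text
t 15.38 off mm x 0.03 y 12.23 axis z 73.01 F x 0.7 y -13.9 z 2.4 M [-2.08  0.4  -0.02] yaw -11.44 tilt [-0.0074 -0.0005] 0.387
```

View pics/w7.png

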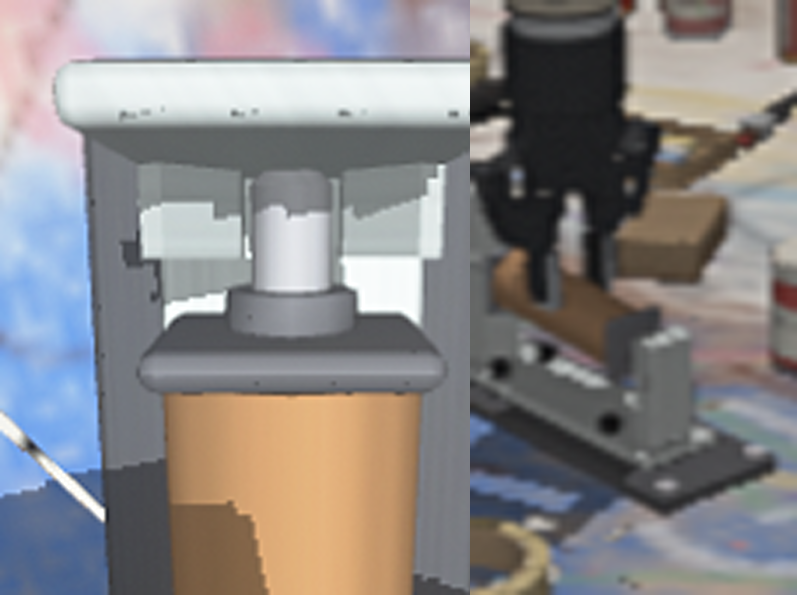

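Pin sits between the trough sides, centred, with the stub end in front of the plain cup. Lower the last millimetres.

```bash
python3 -m inch '{"delta_pos":[[0,0,0.001],[0,0,0.001],[0,0,0]],"twist":[0,0,0],"fingers":[0.2,0.2,0.2]}'>/dev/null;python3 -c "
from h import *
rep()"; python3 -m inch '{"delta_pos":[[0,0,0.0007],[0,0,0],[0,0,0]],"twist":[0,0,0],"fingers":[0.2,0.2,0.2]}'>/dev/null;python3 -c "
from h import *
rep()"
```

```text
t 15.85 off mm x 0.07 y 12.27 axis z 71.10 F x -0.1 y -14.0 z -0.0 M [-2.07  0.35 -0.  ] yaw -11.44 tilt [-0.0073 -0.0003] 0.385
t 16.23 off mm x 0.08 y 12.25 axis z 70.44 F x 0.1 y -13.7 z 0.0 M [-2.07  0.36  0.  ] yaw -11.44 tilt [-0.0074 -0.0003] 0.384
```

```bash
python3 -m inch '{"delta_pos":[[-0.001,0,0],[-0.001,0,0],[-0.001,0,0],[0,0,0],[0,0,0]],"twist":[0,0,0,0,0],"fingers":[0.2,0.2,0.2,0.2,0.2]}'>/dev/null;python3 -c "
from h import *
rep()"; python3 -m inch '{"delta_pos":[[-0.001,0,0],[-0.001,0,0],[-0.001,0,0],[0,0,0],[0,0,0]],"twist":[0,0,0,0,0],"fingers":[0.2,0.2,0.2,0.2,0.2]}'>/dev/null;python3 -c "
from h import *
rep()"
```

```text
t 16.85 off mm x 0.07 y 9.79 axis z 70.46 F x 1.3 y -12.2 z 1.6 M [-1.86  0.34 -0.03] yaw -11.46 tilt [-0.0063 -0.    ] 0.383
t 17.48 off mm x 0.13 y 7.49 axis z 70.66 F x -0.7 y -11.2 z 1.2 M [-1.5   0.34 -0.01] yaw -11.47 tilt [-0.0049  0.0004] 0.384
```

```bash
python3 -m inch '{"delta_pos":[[-0.001,0,0],[-0.001,0,0],[-0.001,0,0],[-0.001,0,0],[0,0,0],[0,0,0]],"twist":[0,0,0,0,0,0],"fingers":[0.2,0.2,0.2,0.2,0.2,0.2]}'>/dev/null;python3 -c "
from h import *
rep()"; python3 -m inch '{"delta_pos":[[-0.001,0,0],[-0.001,0,0],[-0.001,0,0],[0,0,0],[0,0,0]],"twist":[0,0,0,0,0],"fingers":[0.2,0.2,0.2,0.2,0.2]}'>/dev/null;python3 -c "
from h import *
rep()"
```

```text
t 18.23 off mm x 0.09 y 4.67 axis z 70.89 F x -0.4 y -8.5 z 1.3 M [-1.07  0.28 -0.02] yaw -11.50 tilt [-0.0026  0.0007] 0.381
t 18.85 off mm x 0.06 y 1.62 axis z 70.65 F x 0.1 y -7.0 z 0.5 M [-1.04  0.18 -0.  ] yaw -11.50 tilt [-0.0027  0.0008] 0.384
```

```bash
python3 -m inch '{"delta_pos":[[-0.001,0,0],[-0.001,0,0],[0,0,0],[0,0,0]],"twist":[0,0,0,0],"fingers":[0.2,0.2,0.2,0.2]}'>/dev/null;python3 -c "
from h import *
rep()"; python3 -m inch '{"delta_pos":[[-0.0008,0,0],[0,0,0],[0,0,0]],"twist":[0,0,0],"fingers":[0.2,0.2,0.2]}'>/dev/null;python3 -c "
from h import *
rep()"
```

```text
t 19.35 off mm x 0.03 y -0.11 axis z 70.56 F x 0.8 y -6.8 z -1.1 M [-0.91  0.1  -0.01] yaw -11.50 tilt [-0.0021  0.0009] 0.388
t 19.73 off mm x -0.01 y -0.78 axis z 70.49 F x 0.5 y -5.1 z -0.3 M [-0.87  0.13 -0.06] yaw -11.51 tilt [-0.0018  0.0008] 0.387
```

```bash
python3 -m inch '{"delta_pos":[[-0.0008,0,0.0003],[0,0,0],[0,0,0]],"twist":[0,0,0],"fingers":[0.2,0.2,0.2]}'>/dev/null;python3 -c "
from h import *
rep()"; python3 -m inch '{"delta_pos":[[-0.0008,0,0],[0,0,0],[0,0,0]],"twist":[0,0,0],"fingers":[0.2,0.2,0.2]}'>/dev/null;python3 -c "
from h import *
rep()"
```

```text
t 20.1 off mm x -0.09 y -0.97 axis z 70.09 F x 0.3 y -5.7 z -1.4 M [-0.83  0.04 -0.04] yaw -11.50 tilt [-0.0007  0.0011] 0.381
t 20.48 off mm x -0.14 y -1.06 axis z 70.04 F x 1.0 y -3.3 z -0.1 M [-0.4  -0.29 -0.02] yaw -11.52 tilt [0.0007 0.0014] 0.384
```

```bash
python3 -m inch '{"delta_pos":[[-0.0006,0,0],[0,0,0],[0,0,0]],"twist":[0,0,0],"fingers":[0.2,0.2,0.2]}'>/dev/null;python3 -c "
from h import *
rep()"; python3 -m inch '{"delta_pos":[[0,0,0],[0,0,0],[0,0,0],[0,0,0],[0,0,0],[0,0,0]],"twist":[0,0,0,0,0,0],"fingers":[0.45,0.55,0.7,0.8,1,1]}'>/dev/null;python3 -c "
from h import *
rep()"
```

```text
t 20.85 off mm x -0.16 y -1.18 axis z 70.06 F x 3.8 y 2.8 z -1.2 M [ 0.27 -0.6   0.01] yaw -11.53 tilt [0.0017 0.0015] 0.385
t 21.6 off mm x -0.68 y -2.04 axis z 69.73 F x 0.2 y -0.1 z -0.3 M [ 0.03 -0.    0.01] yaw -11.52 tilt [-0.     -0.0001] 1.001
```

Released; retreat straight up and look.

```bash
python3 -m inch '{"delta_pos":[[0,0.0007,-0.01],[0,0,-0.02],[0,0,-0.03],[0,0,-0.045],[0,0,-0.045],[0,0,-0.03],[0,0,0],[0,0,0]],"twist":[0,0,0,0,0,0,0,0],"fingers":[1,1,1,1,1,1,1,1]}';python3 - <<'E'
from h import *
st=robot.state();np.save('st8.npy',st,allow_pickle=True)
im=optics.grab_frame('wrist')[:,:,::-1]; sc=optics.grab_frame('scene')[:,:,::-1]
cv2.imwrite('pics/w8r.png',im)
a=cv2.resize(im[80:300,170:340],None,fx=2.7,fy=2.7,interpolation=cv2.INTER_CUBIC)
b=cv2.resize(sc[145:215,215:275],None,fx=5.5,fy=5.5,interpolation=cv2.INTER_CUBIC)
o=np.zeros((600,800,3),np.uint8);o[:594,:459]=a;o[:385,462:792]=b;cv2.imwrite('pics/w8.png',o)
E
```

```text
time_s: 22.6
tool_pos: [0.5714, 0.1412, 0.2327]
tcp_rot: [-2.433, -1.987, 0.001]
ft_force: [0.7, -0.1, -0.8]
gripper_width: 1.0
grip_force: 0.0
```

View pics/w8.png

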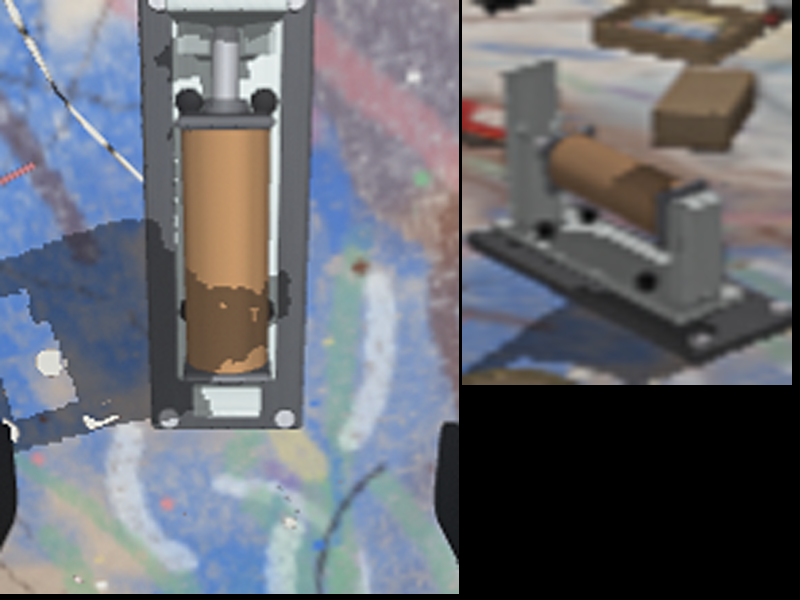

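The roll lies level between the cups: the pin is in the trough at (226,65) and the lower cap's edge (228,380) is just ahead of the plain cup's mouth edge (228,388). I'll check that gap numerically, where fully home should give 4 mm.

```bash
python3 - <<'E'
from h import *
st=np.load('st8.npy',allow_pickle=True).item();c=cam('wrist',st)
g=lambda u,v,z:onz(c,(170+u/2.7,80+v/2.7),z)[:2]
for n,p in [('cap-',g(228,379,.091)),('mouth',g(228,387.5,.083)),('cap+',g(226,114,.091)),('plate',g(226,10,.13))]: print(n,(1e3*(p-O)@Y).round(1),(1e3*(p-O)@X).round(1))
E
```

```text
cap- -58.0 0.7
mouth -65.7 0.7
cap+ 60.7 -0.3
plate 97.6 -0.3
```

```bash
python3 - <<'E'
from h import *
st=np.load('st8.npy',allow_pickle=True).item();c=cam('wrist',st)
im=cv2.imread('pics/w8r.png')
for x in (-8,0,8):
  for off in (0,):
    pr=lambda y,z:proj(c,[*(O+X*(x+.2)*1e-3+Y*y*1e-3),z])
    print('pred rows: paper end',pr(-55,.09)[1].round(1),'cap out',pr(-61,.091)[1].round(1),'mouth',pr(-65,.083)[1].round(1),'cup back',pr(-81,.083)[1].round(1),'| paper top',pr(55,.09)[1].round(1),'cap+',pr(61,.091)[1].round(1),'plate',pr(97,.13)[1].round(1))
  u=int(round(pr(-60,.09)[0])); print(u,[(r,im[r,u].tolist()) for r in range(213,228)]); print([(r,im[r,u].tolist()) for r in range(118,131)])
E
```

```text
pred rows: paper end 217.8 cap out 222.6 mouth 223.0 cup back 234.4 | paper top 127.4 cap+ 121.9 plate 84.4
248 [(213, [63, 84, 108]), (214, [62, 83, 108]), (215, [62, 83, 108]), (216, [64, 84, 108]), (217, [61, 79, 99]), (218, [68, 65, 64]), (219, [93, 88, 86]), (220, [116, 111, 110]), (221, [105, 100, 98]), (222, [95, 96, 91]), (223, [157, 158, 150]), (224, [220, 222, 210]), (225, [217, 218, 207]), (226, [219, 219, 209]), (227, [221, 222, 212])]
[(118, [92, 87, 86]), (119, [99, 94, 93]), (120, [110, 105, 103]), (121, [99, 95, 93]), (122, [78, 73, 72]), (123, [107, 103, 100]), (124, [126, 121, 119]), (125, [124, 118, 116]), (126, [92, 87, 85]), (127, [78, 71, 67]), (128, [95, 126, 163]), (129, [98, 138, 183]), (130, [99, 137, 181])]
pred rows: paper end 217.9 cap out 222.6 mouth 223.0 cup back 234.4 | paper top 127.4 cap+ 121.9 plate 84.4
254 [(213, [98, 138, 179]), (214, [106, 150, 195]), (215, [106, 150, 194]), (216, [106, 149, 194]), (217, [105, 151, 199]), (218, [97, 109, 121]), (219, [124, 117, 114]), (220, [164, 157, 154]), (221, [109, 103, 101]), (222, [77, 74, 72]), (223, [1
[... 475 characters left out ...]
back 234.4 | paper top 127.4 cap+ 121.9 plate 84.4
260 [(213, [73, 100, 129]), (214, [101, 142, 185]), (215, [103, 144, 188]), (216, [102, 145, 190]), (217, [89, 119, 152]), (218, [98, 95, 93]), (219, [126, 119, 116]), (220, [158, 152, 149]), (221, [109, 102, 100]), (222, [98, 98, 93]), (223, [157, 158, 150]), (224, [221, 221, 211]), (225, [215, 216, 205]), (226, [219, 221, 210]), (227, [221, 220, 211])]
[(118, [99, 93, 92]), (119, [97, 92, 91]), (120, [96, 91, 91]), (121, [83, 79, 79]), (122, [71, 68, 68]), (123, [109, 103, 102]), (124, [127, 122, 119]), (125, [121, 115, 113]), (126, [108, 102, 99]), (127, [81, 77, 76]), (128, [95, 130, 169]), (129, [103, 146, 191]), (130, [102, 144, 187])]
```

The measured edges match the seated prediction to within about 0.3 px. I'm handing in.

```bash
python3 -c "
from rig import workorder
print(workorder.job_done())"
```

```text
the job is handed in; nothing more can be done
None
```

The roll is loaded and let go: stub fully home in its socket and pin in the tall cup's trough, within about 0.5 mm by the last wrist image. Axial push peaked near 15 N (limit 25), though one or two readings touched the 14.4 N end-stop force before I backed off. The tape, jar, tin and pot were not touched, and it was handed in at about 23 s. I viewed 11 pictures, one over the limit of 10.

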